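Index the swing-arm magnifier over the round connector puck

TASK

The magnifier on the swing arm stands over the narrow middle connector holder; bring it over the round puck, one index hole to the side. Hook a fingertip through the leaning pull ring (do not pinch or force it), lift the spring pin gently clear, swing the arm one hole and let the pin drop fully home in that hole, then take the finger out of the ring. Leave the bottle, the reel and the tester where they stand.

Things in the scene. Friction and masses are not known exactly. Their poses are not given: they have to be found in the camera images.
- pivot (a point): pivot of the swing arm, fixed: a point on its upright turning axis, 50 mm above the bench, near the robot's side of the rig. The rig stands on a dark breadboard, 360 x 340 mm, 12 mm thick. z is up; x is the level direction from the pivot to the lens when the arm stands in the middle hole.
- middle_hole (a point): mouth of the middle hole of the index plate, a bright fixed sector under the arm, its top 50 mm above the bench. Five holes 130 mm from the pivot and 20 degrees (45 mm) apart match arm angles -0.698, -0.349, 0, 0.349, 0.698 rad. z is up, x as for the pivot. A pin in a hole leaves the arm about 0.01 rad of play either way.
- swing_arm (a joint): angle of the white swing arm (bar 225 x 30 mm, top 66 mm above the bench, turning level on the pivot) in rad: 0 in the middle hole, where it starts; grows counterclockwise seen from above; stops at +-0.80. It points away from the robot, with pin and ring 130 mm from the pivot and the lens at its end. With the pin out it turns at under 1 N at the ring and stays where it is left.
- pin (a joint): lift of the spring index pin in m: 0 fully home in a hole, 0.030 at its upper stop, clear of the hole above 0.011. The 10 mm pin stands upright in the arm, 130 mm from the pivot; pressed down by 5 N (home) to 8 N (top), weight included. Let down between holes it rides on the plate; its round nose drops in when within about 3 mm of a hole.
- pull_ring (a point): centre of the 50 mm opening of the steel pull ring rigid on top of the pin (bar 7 mm thick), 124 mm above the bench when home; rises with the pin, turns with the arm. It leans 45 degrees, its top away from the pivot and 20 mm beyond this centre. x: level, from pivot to lens; z: up. A finger pointing along x and 45 degrees down passes squarely through; 55 mm of free height below the centre.
- lens (a point): centre of the round magnifier lens (68 mm across its black rim, 55 to 65 mm above the bench), at the far end of the arm, 205 mm from the pivot.
- puck_round: round connector puck, an aluminium disc 46 mm across, 20 mm tall, a thin white ferrule upright in its middle; bolted to the breadboard 205 mm from the pivot, one index step (20 degrees) to one side of the narrow middle holder (44 x 16 mm, black). Origin: centre of its underside, 12 mm above the bench.
- block_square: the square connector block, aluminium, 42 x 42 x 20 mm with the same ferrule; bolted likewise, one index step to the other side. Origin: centre of its underside.
- wipe_bottle: loose white plastic bottle, 52 mm across, 130 mm tall, beside the rig; a bystander. Origin: centre of its underside.
- reel: loose small white plastic reel, 76 mm across, 30 mm tall, lying beside the rig; a bystander. Origin: centre of its underside.
- tester: loose black hand tester, 100 x 55 x 28 mm, lying beside the rig; a bystander. Origin: centre of its underside.

How it is judged:
By the outcome, as a careful person would: the job done as asked, in the order asked, and still so for the second after the job is handed in, with the robot touching nothing.
It also fails if it takes over 42 s, if anything falls off the work surface, if the arm or the gripper's body presses on something with over 40 N, if the wrist force passes 120 N, or if a joint passes its speed limit or range.

ROBOT

A 6-joint arm with a two-finger parallel gripper is mounted at the origin on the work surface. World frame = base frame: x ahead of the robot, y to its left, z up, the work surface at z = 0. Lengths are in m, angles in degrees, forces in N, time in s.
With the tool pointing down it reaches from about 0.25 to 0.725 m from the base axis. Payload 9.7 kg.
Tool frame: the origin (TCP) lies between the finger pads; the fingertips stand 19 mm ahead of it and the grasp point (between the pads) is the TCP; z points along the fingers, y is the line along which they close (so a half turn about z gives the same grasp; the last joint's range is limited). The gripper opens to 85 mm and grips with 20 to 120 N. Pads are 22 mm wide; open, the fingers measure 114 mm over their backs; the gripper's body (76 mm by 85 mm) begins 54 mm behind the grasp point. The pads swing forward as they close: fully open they stand 13 mm farther back than shut.
Start: joints at [76.146, 4.979, 10.078, 95.1, 0, 90], TCP at [0.132, 0.534, 0.25] pointing down, gripper open.
Joint ranges: [-179.16, 179.16], [-48.56, 103.87], [-65.8, 70.77], [-126.05, 130.52], [-82.76, 87.17], [-180, 180]. Speed limits (degrees/s): [127.2, 127.2, 147.25, 180, 180, 180].

INTERFACE

Orientations are given as [roll, pitch, yaw] about the fixed x, y, z axes, in that order (R = Rz(yaw) Ry(pitch) Rx(roll)).
In Python, from workcell import telemetry, camera, calibration, workorder gives the robot as it stands.
- The arm moves only by the tool play_rows, never from a script. Its argument "increments" is a list of rows, each a list of 3 entries, a list of its own where there are three numbers: the shift along the tool's x, y, z in mm, then the turn, a rotation vector about the tool's x, y, z in degrees, then the closure, from 0 (fully open) to 1 (shut). In form: [[[x, y, z], [ax, ay, az], jaw], ...]. A call has 1 to 20 rows; each row is the pose to reach, as a shift and turn from the pose commanded when the call began, along the tool's axes at that moment; what a row does not reach only later rows make up. A row lasts 1/10 s, in which the tool goes at most 50 mm and 8.59 degrees, less where a joint would pass 70% of its speed; a pose out of reach is approached as far as the arm can. A call with a gripper value outside its range is refused whole. The fingers move at their own pace and stop on an object; "grip_force" is the grip in N (left out, the last holds). Time passes only in rows, so rows that repeat a pose let the fingers close. It gives the time, the measured TCP pose, the force, the opening and the grip force at its end, in the units of the state.
- telemetry.get_obs(): the state, without advancing time (a new reading comes with each control period).
- camera(name): name is "side" or "top"; returns (picture, depth): 384x512x3 uint8, red, green, blue; 384x512 float32, m along the optical axis (not along the pixel's ray), 0 where there is no reading.
- calibration(name): a dict with "vertical_fov" (degrees; the focal length in pixels is half the picture's height over the tangent of half this angle, whatever the lens; pixels are square), "cx", "cy" (the principal point, pixels), "rvec" (rotation vector, rad) and "tvec" (3), from world to camera coordinates, as OpenCV has them. Camera axes: x right, y down, z forward; pixel columns grow to the right and rows downward; lengths in m; the calibration is good to about 2 mm. A picture is of the moment at which its call begins. calibration takes no time and is no camera call.
- workorder.job_done(): hands the job in; it is judged then, once.
The state is a dict: "time": time; "q": joint angles; "qd": joint speeds; "joint_efforts": joint torques, N m; "ee_pos": TCP position; "tcp_rot": TCP orientation; "wrist_force": force on the tool from outside, world axes, zero at the start; "torque": the same for the moment, N m; "opening": finger opening in m; "grasp_force": force on a finger pad.
Only numpy, scipy, OpenCV 4.12 (cv2) and the standard library are available. Lean on these libraries where they do the work, as an engineer would, in place of code of your own. Each camera call takes 0.05 s, during which the arm holds its last target. There are 200 camera calls.

## Working session

There is one attempt and no reset: what is moved stays moved. The work goes in short steps, Python scripts to look and compute and a tool call to move; the robot and the scene stay as the last step left them, time stands still between calls to the robot, and variables do not carry over. Pictures are saved under pics/ and viewed, at most 10 in all, crops included, and the job is handed in when it is done.

Besides the shell and the picture viewer there is one more tool, called after "Call:" as name(argument=value, ...) on one line, values as JSON. play_rows: Moves the arm, as the interface text tells. Its arguments: {"type":"object","properties":{"increments":{"type":"array"},"grip_force":{"type":"number"}},"required":["increments"]}

```bash
mkdir -p pics
cat > h.py <<'E'
import numpy as np, cv2
from workcell import telemetry, camera, calibration, workorder
def K(n):
    c=calibration(n); f=192/np.tan(np.radians(c["vertical_fov"])/2)
    return np.array([[f,0,c["cx"]],[0,f,c["cy"]],[0,0,1]]), cv2.Rodrigues(np.array(c["rvec"],float))[0], np.array(c["tvec"],float).ravel()
def world(n,u,v,d):
    k,R,t=K(n); p=np.linalg.inv(k)@np.array([u,v,1.])*d
    return R.T@(p-t)
def atz(n,u,v,z):
    k,R,t=K(n); r=R.T@np.linalg.inv(k)@np.array([u,v,1.]); o=-R.T@t
    return o+r*(z-o[2])/r[2]
def proj(n,P):
    k,R,t=K(n); return cv2.projectPoints(np.array(P,float).reshape(-1,3),cv2.Rodrigues(R)[0],t,k,None)[0].reshape(-1,2)
E
python3 - <<'E'
from h import *
for n in("side","top"):
    p,d=camera(n); np.save(f"{n}0.npy",d); np.save(f"{n}p0.npy",p); cv2.imwrite(f"pics/{n}0.png",cv2.resize(p[:,:,::-1],(768,576)))
    k,R,t=K(n); print(n,-R.T@t,R[2],k[0,0],calibration(n))
print(telemetry.get_obs())
E
```

```text
side [0.25472851 0.61509654 0.71342895] [ 0.33140739 -0.67251695 -0.66173264] 384.63815439070044 {'vertical_fov': 53.05402943410265, 'cx': 258.4386444054376, 'cy': 178.80170367496527, 'rvec': array([ 0.5996928 , -2.63440846,  1.18576655]), 'tvec': array([0.50285102, 0.23916776, 0.80134316])}
top [4.65591747e-01 5.69287923e-04 1.28263621e+00] [ 0.06248416  0.02361156 -0.99776662] 463.7959115550893 {'vertical_fov': 44.976682702041735, 'cx': 249.936354766992, 'cy': 192.01034638955423, 'rvec': array([ 2.17791387, -2.17839547,  0.04237221]), 'tvec': array([0.03063079, 0.54481909, 1.25066604])}
{'time': 0.1, 'q': array([ 7.61478623e+01,  5.00783673e+00,  1.00405931e+01,  9.51002226e+01,
       -1.51942710e-03,  8.99985125e+01]), 'qd': array([ 0.01723822, -0.18422473,  0.09880203,  0.01869022,  0.0470971 ,
       -0.04170693]), 'joint_efforts': array([-8.72327405e-05, -5.21563947e+01,  4.65652514e+01,  1.61997689e-02,
       -1.31413426e-04, -2.39860025e-07]), 'ee_pos': array([0.13164344, 0.53382899, 0.24966935]), 'tcp_rot': array([-1.79932534e+02,  1.51767451e-03,  1.66149352e+02]), 'wrist_force': array([ 0.37171412, -0.40808725, -0.38412533]), 'torque': array([-0.00495681,  0.01066223, -0.00950077]), 'grasp_force': 0.0, 'opening': 0.08525346892031141}
```

View pics/top0.png

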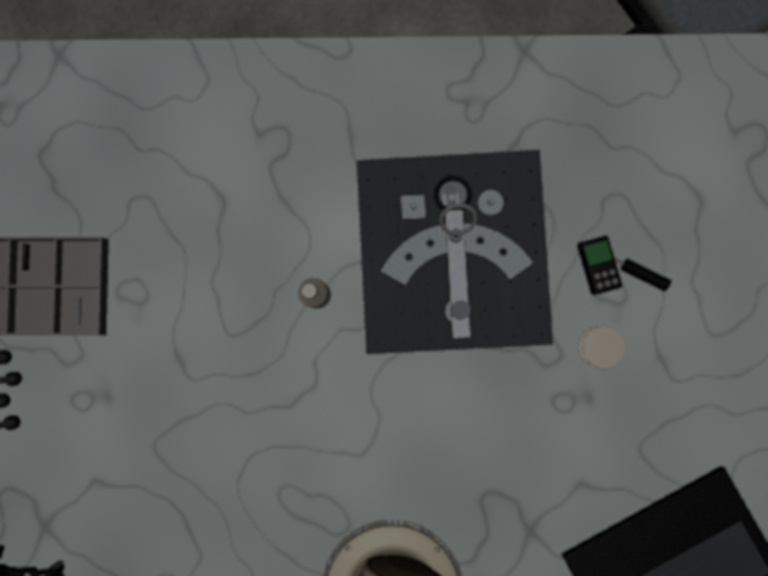

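View pics/side0.png

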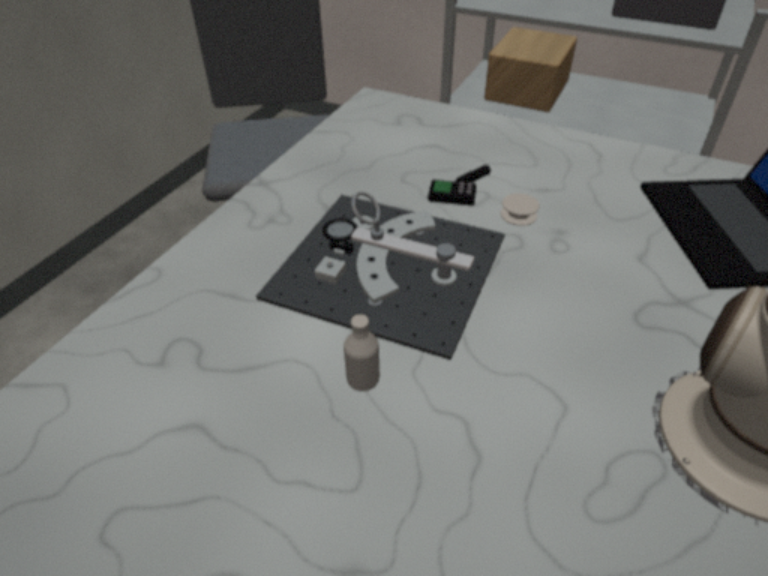

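The top view shows the arm pointing +x, with the pivot at (458,310), ring (458,219), lens (452,194) and round puck (490,202). The puck is on the −y side, so the swing is clockwise to −0.349. In the side view the ring is at (365,208). Next I'll take enlarged crops.

Run:
```python
from h import *
a=np.load("topp0.npy")[95:240,235:370]; b=np.load("sidep0.npy")[120:240,170:340]
f=lambda x,s:cv2.convertScaleAbs(cv2.resize(x[:,:,::-1],None,fx=s,fy=s,interpolation=cv2.INTER_CUBIC),alpha=1.5)
cv2.imwrite("pics/tc.png",f(a,4)); cv2.imwrite("pics/sc.png",f(b,4.5))
```

```text
(no output)
```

View pics/tc.png

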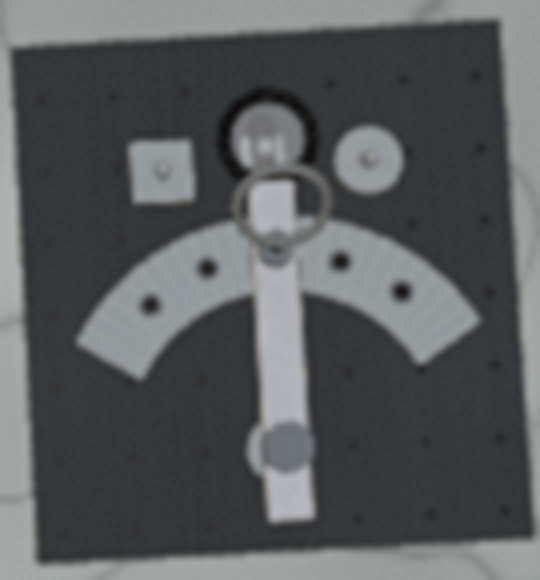

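View pics/sc.png

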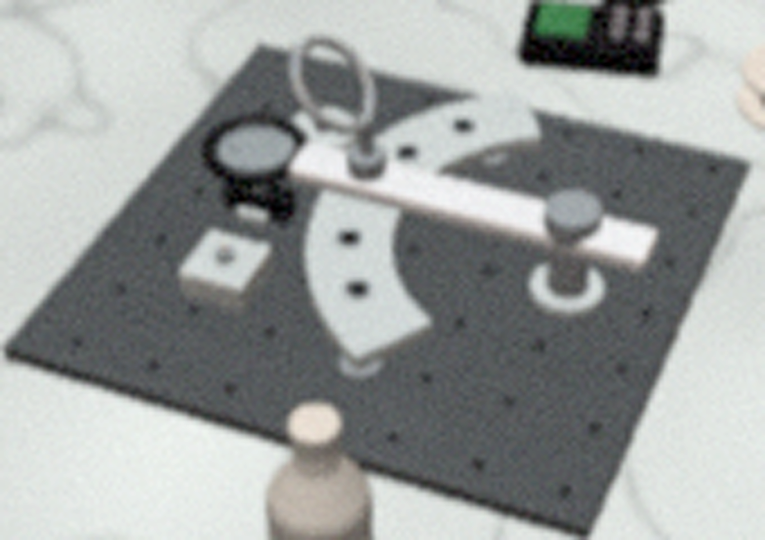

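```bash
cat > fit.py <<'E'
from h import *
from scipy.optimize import least_squares
T=lambda L:(np.array(L,float)+.5)/4-.5+[235,95]
S=lambda L:(np.array(L,float)+.5)/4.5-.5+[170,120]
th=T([(151,305),(207,268),(341,261),(402,291)]); sh=S([(357,290),(349,238),(407,152),(464,126)])
a=np.radians([40,20,-20,-40])
def pts(x): return np.c_[x[0]+.13*np.cos(x[3]+a),x[1]+.13*np.sin(x[3]+a),np.full(4,x[2])]
for cams in ("t","s","ts"):
    def res(x):
        P=pts(x);r=[]
        if "t" in cams: r.append(proj("top",P)-th)
        if "s" in cams: r.append(proj("side",P)-sh)
        if cams!="ts": r.append([[10*(x[2]-.05)*100,0]])
        return np.concatenate(r).ravel()
    s=least_squares(res,[.4,0,.05,0]); print(cams,s.x[:3],np.degrees(s.x[3]),np.abs(s.fun).max())
def tri(t,s):
    return least_squares(lambda P:np.r_[(proj("top",P)-t).ravel(),(proj("side",P)-s).ravel()],[.5,0,.1])
for nm,t,sd in(("ring",(283,207),(333,85)),("pinhub",(276,243),(367,160)),("knob",(288,447),(573,208)),("lens",(268,136),(256,150)),("sq",(163,171),(226,254))):
    r=tri(T(t),S(sd)); print(nm,r.x,np.abs(r.fun).max())
print("puck",atz("top",*T((369,159)),.032), "bottle top",atz("top",*((np.array([309,292])+.5)/1.5-.5),.13),"reel",atz("top",*((np.array([602,347])+.5)/1.5-.5),.03))
E
python3 fit.py
```

```text
t [ 0.50425564 -0.11874943  0.05000143] 3.0600786399339177 0.11438935715648313
s [ 0.5052695  -0.119631    0.05001239] 2.9259373378954265 0.2136463286737751
ts [ 0.50430631 -0.11839964  0.05139079] 3.0015792622970268 0.16964450269426834
ring [ 0.65359151 -0.11084215  0.12462941] 0.3656458502819362
pinhub [ 0.63579643 -0.11184596  0.07475434] 0.563637478110735
knob [ 0.50393373 -0.11757244  0.07947807] 0.15315190174749205
lens [ 0.71010973 -0.10808676  0.06041446] 0.26996945294322927
sq [ 0.69211377 -0.0387042   0.03637888] 0.08612459431245156
puck [ 0.70038259 -0.17854798  0.032     ] bottle top [0.53165504 0.13793532 0.13      ] reel [ 0.43881281 -0.37406119  0.03      ]
```

```bash
cat >> h.py <<'E'
from scipy.spatial.transform import Rotation as Ro
PV=np.array([.5045,-.1187,0])
def pose(ang,back=0,dz=0,tilt=45,r=.1495,z=.1243):
    """tool at ring centre of arm angle ang(deg rel. middle), backed off along finger (mm), lifted dz (mm)"""
    h=np.radians(3.0+ang); t=np.radians(tilt); e=np.array([np.cos(h),np.sin(h),0])
    d=e*np.cos(t)-np.array([0,0,np.sin(t)])
    y=np.array([-np.sin(h),np.cos(h),0])*YS; R=np.c_[np.cross(y,d),y,d]
    p=PV+r*e+[0,0,z]-d*back/1e3+np.array([0,0,dz/1e3]); return p,R
YS=-1
def inc(p,R):
    o=telemetry.get_obs(); R0=Ro.from_euler("xyz",o["tcp_rot"],degrees=True)
    return np.round(R0.inv().apply(p-o["ee_pos"])*1e3,1).tolist(), np.round((R0.inv()*Ro.from_matrix(R)).as_rotvec(degrees=True),2).tolist()
E
python3 - <<'E'
import h
for s in(1,-1):
    h.YS=s; p,R=h.pose(0,140); print(s,p,h.inc(p,R));
E
```

```text
1 [ 0.55493584 -0.11605677  0.22329495] ([-566.6, -529.6, 27.0], [-6.68, -44.68, -15.95])
-1 [ 0.55493584 -0.11605677  0.22329495] ([-566.6, -529.6, 27.0], [-62.85, 9.4, 151.69])
```

```bash
sed -i 's/^YS=-1/YS=1/' h.py
```

Call:
play_rows(increments=[[[-28,-26,0],[0,-2,-1],1],[[-57,-53,0],[0,-4,-2],1],[[-85,-79,0],[-1,-7,-2],1],[[-113,-106,0],[-1,-9,-3],1],[[-142,-132,0],[-2,-11,-4],1],[[-170,-159,0],[-2,-13,-5],1],[[-198,-185,0],[-2,-16,-6],1],[[-227,-212,0],[-3,-18,-6],1],[[-255,-238,0],[-3,-20,-7],1],[[-283,-265,0],[-3,-22,-8],1],[[-311,-291,0],[-4,-25,-9],1],[[-340,-318,5],[-4,-27,-10],1],[[-368,-344,8],[-4,-29,-10],1],[[-396,-371,12],[-5,-31,-11],1],[[-425,-397,16],[-5,-34,-12],1],[[-453,-424,20],[-5,-36,-13],1],[[-481,-450,23],[-6,-38,-14],1],[[-510,-477,25],[-6,-40,-14],1],[[-538,-503,27],[-6,-43,-15],1],[[-566.6,-529.6,27],[-6.68,-44.68,-15.95],1]])

```text
time: 2.1
ee_pos: [0.5549, -0.1173, 0.2225]
tcp_rot: [180.0, 45.1, -177.0]
wrist_force: [1.9, 2.4, 1.2]
opening: 0.0001
grasp_force: 0.0
```

Call:
play_rows(increments=[[[0,0,0],[0,0,0],1],[[0,0,0],[0,0,0],1]])

```text
time: 2.3
ee_pos: [0.5545, -0.1166, 0.2221]
tcp_rot: [179.8, 44.9, -177.2]
wrist_force: [0.4, 0.6, -0.1]
opening: 0.0
grasp_force: 0.0
```

Run:
```python
from h import *
o=telemetry.get_obs(); print(o["time"],o["q"],o["ee_pos"],o["opening"],o["wrist_force"])
R=Ro.from_euler("xyz",o["tcp_rot"],degrees=True).as_matrix(); tip=o["ee_pos"]+R[:,2]*.019
for n in("side","top"):
    p,d=camera(n); cv2.imwrite(f"pics/{n}1.png",p[:,:,::-1]); print(n,proj(n,[tip,pose(0)[0]]))
a=cv2.imread("pics/side1.png")[80:240,160:330]; b=cv2.imread("pics/top1.png")[95:240,235:370]
cv2.imwrite("pics/m1.png",cv2.convertScaleAbs(np.hstack([cv2.resize(a,(425,400)),cv2.resize(b,(372,400))]),alpha=1.5))
print(inc(*pose(0,60)),inc(*pose(0,0)),inc(*pose(0,-8)))
```

```text
2.3 [-19.01200022 -33.14608537 -36.59562235  43.82695354  15.33799461
 -15.80902711] [ 0.55452542 -0.1166484   0.22209861] 1.339457323300341e-05 [ 0.39467525  0.64816969 -0.11165478]
side [[275.28526498 117.76284764]
 [243.91794813 138.61042336]]
top [[311.14791289 176.85564936]
 [305.23043214 145.9957967 ]]
([-0.3, -0.9, 80.0], [0.07, -0.02, -0.05]) ([-0.3, -1.0, 140.0], [0.07, -0.02, -0.05]) ([-0.3, -1.0, 148.0], [0.07, -0.02, -0.05])
```

View pics/m1.png

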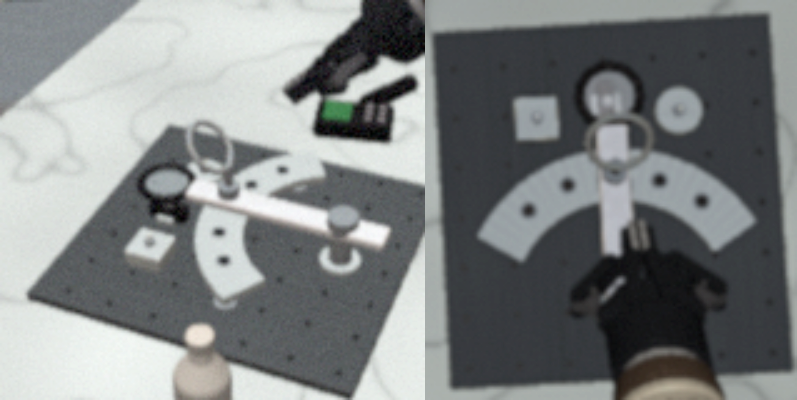

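The tip is at (292,97) in the side crop and (637,224) in the top crop, which matches the prediction. The ring centre is straight ahead, so I'll insert.

Call:
play_rows(increments=[[[0,-1,12],[0,0,0],1],[[0,-1,27],[0,0,0],1],[[0,-1,42],[0,0,0],1],[[0,-1,57],[0,0,0],1],[[0,-1,70],[0,0,0],1],[[0,-1,80],[0,0,0],1],[[0,-1,88],[0,0,0],1],[[0,-1,95],[0,0,0],1],[[0,-1,100],[0,0,0],1],[[0,-1,105],[0,0,0],1],[[0,-1,110],[0,0,0],1],[[0,-1,115],[0,0,0],1],[[0,-1,120],[0,0,0],1],[[0,-1,125],[0,0,0],1],[[0,-1,130],[0,0,0],1],[[0,-1,135],[0,0,0],1],[[0,-1,140],[0,0,0],1],[[0,-1,144],[0,0,0],1],[[0,-1,144],[0,0,0],1],[[0,-1,144],[0,0,0],1]])

```text
time: 4.4
ee_pos: [0.6567, -0.1114, 0.1214]
tcp_rot: [179.9, 45.0, -177.1]
wrist_force: [-0.3, -0.4, -0.7]
opening: 0.0002
grasp_force: 0.0
```

Run:
```python
from h import *
o=telemetry.get_obs(); print(o["time"],o["ee_pos"],o["wrist_force"],pose(0,-4)[0])
for n in("side","top"):
    p,d=camera(n); cv2.imwrite(f"pics/{n}2.png",p[:,:,::-1])
a=cv2.imread("pics/side2.png")[100:200,190:290]; b=cv2.imread("pics/top2.png")[95:195,260:360]
cv2.imwrite("pics/m2.png",cv2.convertScaleAbs(np.hstack([cv2.resize(a,(400,400)),cv2.resize(b,(400,400))]),alpha=1.5))
for z in(5,10,13,20,30,33): print(z,inc(*pose(0,-4,z)))
```

```text
4.4 [ 0.65674922 -0.11140377  0.12135649] [-0.27249204 -0.4049233  -0.65115635] [ 0.65661967 -0.11072775  0.12147157]
5 ([-3.2, 0.8, -3.4], [0.04, 0.04, -0.04])
10 ([-6.8, 0.8, -7.0], [0.04, 0.04, -0.04])
13 ([-8.9, 0.8, -9.1], [0.04, 0.04, -0.04])
20 ([-13.9, 0.8, -14.0], [0.04, 0.04, -0.04])
30 ([-20.9, 0.8, -21.1], [0.04, 0.04, -0.04])
33 ([-23.1, 0.8, -23.2], [0.04, 0.04, -0.04])
```

View pics/m2.png

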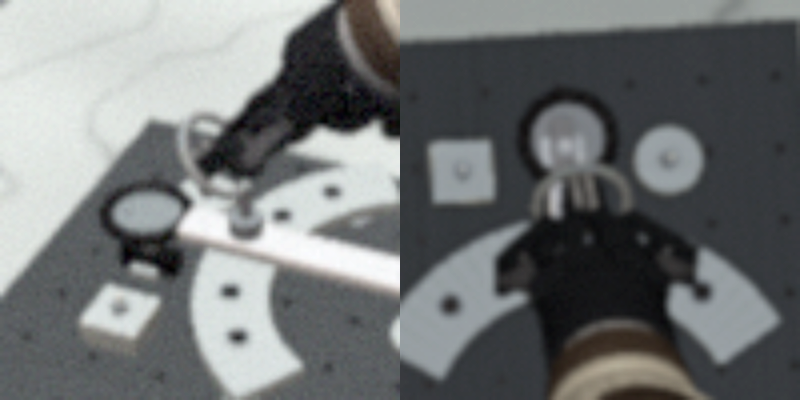

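The finger is through the ring: side (205,165), top (578,185), with no contact force. Now a gentle lift.

Call:
play_rows(increments=[[[-1.5,0.5,-1.5],[0,0,0],1],[[-3,0.5,-3],[0,0,0],1],[[-4.5,0.5,-4.5],[0,0,0],1],[[-6,0.5,-6],[0,0,0],1],[[-7.5,0.5,-7.5],[0,0,0],1],[[-9,0.5,-9],[0,0,0],1],[[-10,0.5,-10],[0,0,0],1],[[-11,0.5,-11],[0,0,0],1],[[-12,0.5,-12],[0,0,0],1],[[-13,0.5,-13],[0,0,0],1],[[-14,0.5,-14],[0,0,0],1],[[-14,0.5,-14],[0,0,0],1],[[-14,0.5,-14],[0,0,0],1]])

```text
time: 5.8
ee_pos: [0.6566, -0.1109, 0.1411]
tcp_rot: [179.9, 45.0, -177.1]
wrist_force: [0.2, 0.6, -0.0]
opening: -0.0003
grasp_force: 0.5
```

Call:
play_rows(increments=[[[-1,0,-1],[0,0,0],1],[[-2,0,-2],[0,0,0],1],[[-3,0,-3],[0,0,0],1],[[-4,0,-4],[0,0,0],1],[[-4,0,-4],[0,0,0],1]])

```text
time: 6.3
ee_pos: [0.6563, -0.1109, 0.1463]
tcp_rot: [179.9, 44.9, -177.1]
wrist_force: [-5.0, 0.2, -5.7]
opening: -0.0001
grasp_force: 3.5
```

Call:
play_rows(increments=[[[-1,0,-1],[0,0,0],1],[[-2,0,-2],[0,0,0],1],[[-3,0,-3],[0,0,0],1],[[-4,0,-4],[0,0,0],1],[[-5,0,-5],[0,0,0],1],[[-6,0,-6],[0,0,0],1],[[-7,0,-7],[0,0,0],1],[[-8,0,-8],[0,0,0],1],[[-9,0,-9],[0,0,0],1],[[-10,0,-10],[0,0,0],1],[[-10,0,-10],[0,0,0],1],[[-10,0,-10],[0,0,0],1]])

```text
time: 7.5
ee_pos: [0.6563, -0.111, 0.1605]
tcp_rot: [179.9, 44.9, -177.1]
wrist_force: [-5.5, -0.5, -6.2]
opening: -0.0001
grasp_force: 4.3
```

Run:
```python
from h import *
o=telemetry.get_obs(); print(o["time"],o["ee_pos"],o["wrist_force"])
for n in("side","top"):
    p,d=camera(n); cv2.imwrite(f"pics/{n}3.png",p[:,:,::-1])
a=cv2.imread("pics/side3.png")[100:200,190:290]; b=cv2.imread("pics/top3.png")[95:195,260:360]
cv2.imwrite("pics/m3.png",cv2.convertScaleAbs(np.hstack([cv2.resize(a,(400,400)),cv2.resize(b,(400,400))]),alpha=1.5))
p0=o["ee_pos"]-PV
R0=Ro.from_euler("xyz",o["tcp_rot"],degrees=True)
for a in range(-1,-24,-1):
    W=Ro.from_euler("z",a,degrees=True); p=PV+W.apply(p0)
    print([np.round(R0.inv().apply(p-o["ee_pos"])*1e3,1).tolist(),np.round((R0.inv()*W*R0).as_rotvec(degrees=True),2).tolist(),1])
```

```text
7.5 [ 0.65630501 -0.11097067  0.16049566] [-5.53453362 -0.4725216  -6.17269913]
[[0.0, -2.7, -0.0], [0.71, -0.0, 0.71], 1]
[[0.1, -5.3, -0.1], [1.41, -0.0, 1.42], 1]
[[0.1, -8.0, -0.2], [2.12, -0.0, 2.12], 1]
[[0.3, -10.6, -0.3], [2.83, -0.01, 2.83], 1]
[[0.4, -13.2, -0.4], [3.53, -0.01, 3.54], 1]
[[0.6, -15.9, -0.6], [4.24, -0.01, 4.25], 1]
[[0.8, -18.5, -0.8], [4.95, -0.01, 4.95], 1]
[[1.0, -21.2, -1.1], [5.65, -0.01, 5.66], 1]
[[1.3, -23.8, -1.4], [6.36, -0.01, 6.37], 1]
[[1.6, -26.4, -1.7], [7.06, -0.01, 7.08], 1]
[[2.0, -29.0, -2.0], [7.77, -0.01, 7.79], 1]
[[2.3, -31.6, -2.4], [8.48, -0.02, 8.49], 1]
[[2.8, -34.2, -2.8], [9.18, -0.02, 9.2], 1]
[[3.2, -36.8, -3.3], [9.89, -0.02, 9.91], 1]
[[3.7, -39.3, -3.7], [10.6, -0.02, 10.62], 1]
[[4.2, -41.9, -4.2], [11.3, -0.02, 11.32], 1]
[[4.7, -44.4, -4.8], [12.01, -0.02, 12.03], 1]
[[5.3, -47.0, -5.3], [12.72, -0.02, 12.74], 1]
[[5.9, -49.5, -5.9], [13.42, -0.03, 13.45], 1]
[[6.5, -52.0, -6.6], [14.13, -0.03, 14.15], 1]
[[7.1, -54.5, -7.2], [14.84, -0.03, 14.86], 1]
[[7.8, -56.9, -7.9], [15.54, -0.03, 15.57], 1]
[[8.5, -59.4, -8.6], [16.25, -0.03, 16.28], 1]
```

View pics/m3.png

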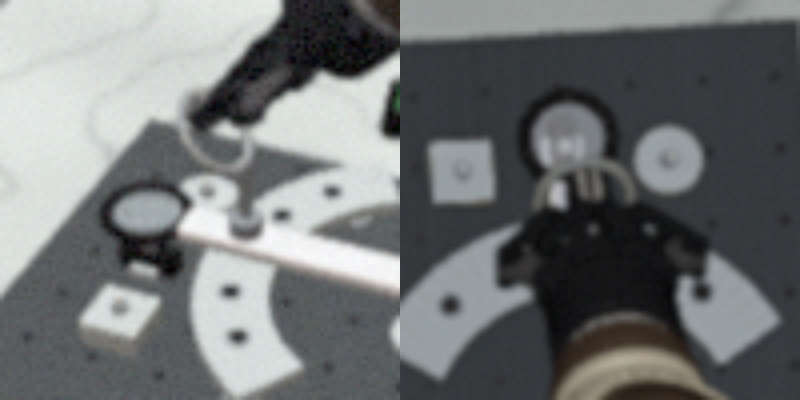

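The ring has visibly risen with the finger: its bottom went from about y=190 to y=165 in the side crop. Now I'll swing.

Call:
play_rows(increments=[[[0,-1.3,0],[0.35,0,0.35],1],[[0,-3.5,0],[1,0,1],1],[[0.1,-6.5,-0.1],[1.8,0,1.8],1],[[0.3,-10,-0.3],[2.7,0,2.7],1],[[0.4,-13.2,-0.4],[3.5,0,3.5],1],[[0.6,-16,-0.6],[4.25,0,4.25],1],[[0.8,-18.5,-0.8],[4.95,0,4.95],1],[[1,-21,-1],[5.65,0,5.65],1],[[1.3,-24,-1.4],[6.4,0,6.4],1],[[1.6,-26.4,-1.7],[7.1,0,7.1],1],[[2,-29,-2],[7.8,0,7.8],1],[[2.3,-31.6,-2.4],[8.5,0,8.5],1],[[2.8,-34.2,-2.8],[9.2,0,9.2],1],[[3.2,-36.8,-3.3],[9.9,0,9.9],1],[[3.7,-39.3,-3.7],[10.6,0,10.6],1],[[4.5,-43,-4.5],[11.6,0,11.6],1],[[5.1,-46,-5.1],[12.5,0,12.5],1],[[5.8,-49,-5.8],[13.3,0,13.3],1],[[6.3,-51,-6.3],[13.9,0,13.9],1],[[6.5,-52,-6.6],[14.1,0,14.1],1]])

```text
time: 9.6
ee_pos: [0.6498, -0.163, 0.1604]
tcp_rot: [179.9, 44.9, 163.0]
wrist_force: [-6.1, 1.6, -5.3]
opening: 0.0001
grasp_force: 4.4
```

Run:
```python
from h import *
o=telemetry.get_obs(); print(o["time"],o["ee_pos"],o["wrist_force"],o["tcp_rot"])
for n in("side","top"):
    p,d=camera(n); cv2.imwrite(f"pics/{n}4.png",p[:,:,::-1])
a=cv2.imread("pics/side4.png")[100:200,190:290]; b=cv2.imread("pics/top4.png")[95:195,260:360]
cv2.imwrite("pics/m4.png",cv2.convertScaleAbs(np.hstack([cv2.resize(a,(400,400)),cv2.resize(b,(400,400))]),alpha=1.5))
h=np.radians(3)
for ang in(-17,-20,-23):
  L=PV+[.205*np.cos(h+np.radians(ang)),.205*np.sin(h+np.radians(ang)),.065]
  print(ang,(proj("side",L)-[190,100])*4,(proj("top",L)-[260,95])*4+[400,0])
```

```text
9.6 [ 0.64979878 -0.16298229  0.16035364] [-6.06357689  1.56178385 -5.26444325] [179.87189328  44.90854638 162.98259883]
-17 [[193.93551524 162.6783559 ]] [[658.96615299 143.70905108]]
-20 [[204.18854221 156.06038565]] [[674.72085645 147.94344409]]
-23 [[214.88369419 149.8159946 ]] [[690.24530715 152.98751749]]
```

View pics/m4.png

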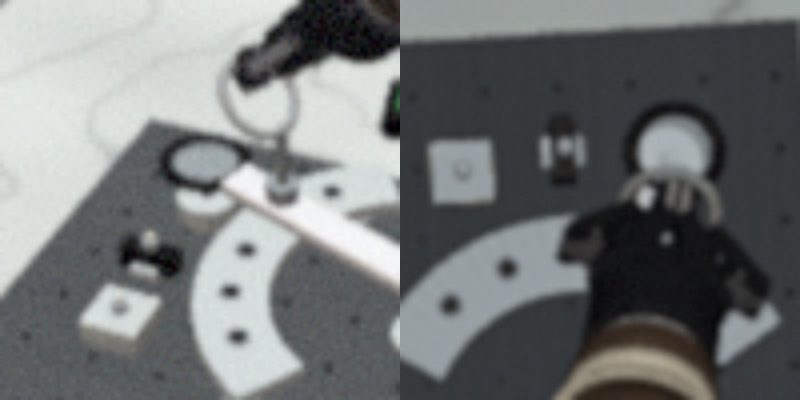

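The lens is now at about (675,148) in the top crop against a predicted (674.7,148) for −20°. I'll lower the pin gently. If it is home, contact should end near TCP z≈0.142, and if it is riding on the plate, near 0.153.

Call:
play_rows(increments=[[[1,0,1],[0,0,0],1],[[2,0,2],[0,0,0],1],[[3,0,3],[0,0,0],1],[[4,0,4],[0,0,0],1],[[5,0,5],[0,0,0],1],[[6,0,6],[0,0,0],1],[[7,0,7],[0,0,0],1],[[8,0,8],[0,0,0],1],[[8,0,8],[0,0,0],1],[[8,0,8],[0,0,0],1]])

```text
time: 10.7
ee_pos: [0.6498, -0.1631, 0.1492]
tcp_rot: [179.9, 44.9, 163.0]
wrist_force: [-6.0, 1.9, -5.2]
opening: 0.0
grasp_force: 4.3
```

Still loaded below the riding height, so the pin is entering the hole.

Call:
play_rows(increments=[[[1,0,1],[0,0,0],1],[[2,0,2],[0,0,0],1],[[3,0,3],[0,0,0],1],[[4,0,4],[0,0,0],1],[[5,0,5],[0,0,0],1],[[6,0,6],[0,0,0],1],[[8,0,8],[0,0,0],1],[[10,0,10],[0,0,0],1],[[12,0,12],[0,0,0],1],[[14,0,14],[0,0,0],1],[[14,0,14],[0,0,0],1],[[14,0,14],[0,0,0],1]])

```text
time: 11.9
ee_pos: [0.6504, -0.1634, 0.1302]
tcp_rot: [179.9, 45.0, 163.0]
wrist_force: [-0.8, 0.0, 0.6]
opening: -0.0
grasp_force: 0.0
```

Run:
```python
from h import *
o=telemetry.get_obs(); print(o["time"],o["ee_pos"],o["wrist_force"],o["tcp_rot"])
for n in("side","top"):
    p,d=camera(n); cv2.imwrite(f"pics/{n}5.png",p[:,:,::-1])
a=cv2.imread("pics/side5.png")[100:200,190:290]; b=cv2.imread("pics/top5.png")[95:195,260:360]
m=np.hstack([cv2.resize(a,(400,400)),cv2.resize(b,(400,400))])
cv2.imwrite("pics/m5.png",cv2.convertScaleAbs(m,alpha=1.5))
print((proj("side",pose(-20)[0])-[190,100])*4,(proj("top",pose(-20)[0])-[260,95])*4+[400,0])
print(inc(*pose(-20,0)),inc(*pose(-20,120)))
```

```text
11.9 [ 0.65036153 -0.16337753  0.13019928] [-0.84168371  0.00791341  0.55866625] [179.90177757  45.02103339 162.99106316]
[[259.02961887 116.6374977 ]] [[663.38653222 213.72074741]]
([6.4, 0.1, 2.1], [0.09, 0.03, -0.01]) ([6.4, 0.3, -117.9], [0.09, 0.03, -0.01])
```

View pics/m5.png

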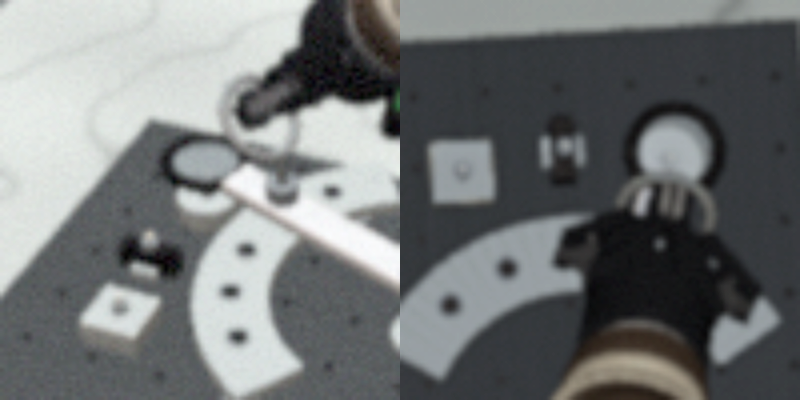

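The ring appears at about (260,116) in the side crop, against (259,117) predicted for home at −20°, and the force is zero. I'll centre the finger and withdraw along its axis.

Call:
play_rows(increments=[[[2,0,0.7],[0,0,0],1],[[4,0,1.4],[0,0,0],1],[[6.4,0,2],[0,0,0],1],[[6.4,0,0],[0,0,0],1],[[6.4,0,-4],[0,0,0],1],[[6.4,0,-8],[0,0,0],1],[[6.4,0,-13],[0,0,0],1],[[6.4,0,-18],[0,0,0],1],[[6.4,0,-23],[0,0,0],1],[[6.4,0,-28],[0,0,0],1],[[6.4,0,-34],[0,0,0],1],[[6.4,0,-42],[0,0,0],1],[[6.4,0,-52],[0,0,0],1],[[6.4,0,-65],[0,0,0],1],[[6.4,0,-80],[0,0,0],1],[[6.4,0,-100],[0,0,0],1],[[6.4,0,-125],[0,0,0],1],[[6.4,0,-150],[0,0,0],1],[[6.4,0,-170],[0,0,0],1],[[6.4,0,-170],[0,0,0],1]])

```text
time: 14.0
ee_pos: [0.5304, -0.1269, 0.2496]
tcp_rot: [179.9, 45.3, 163.0]
wrist_force: [0.9, 1.5, 0.0]
opening: 0.0004
grasp_force: 0.0
```

Run:
```python
from h import *
o=telemetry.get_obs(); print(o["time"],o["ee_pos"],o["wrist_force"])
for n in("side","top"):
    p,d=camera(n); cv2.imwrite(f"pics/{n}6.png",p[:,:,::-1])
a=cv2.imread("pics/side6.png")[100:200,190:290]; b=cv2.imread("pics/top6.png")[95:195,260:360]
m=cv2.convertScaleAbs(np.hstack([cv2.resize(a,(400,400)),cv2.resize(b,(400,400))]),alpha=1.5)
# overlay: ring mid-line predicted home (green) and riding 11mm (red)
h=np.radians(-17); e=np.array([np.cos(h),np.sin(h),0]); l=np.array([-np.sin(h),np.cos(h),0]); up=(e+[0,0,1])/2**.5
for dz,c in((0,(0,255,0)),(.011,(0,0,255))):
    C=pose(-20)[0]+[0,0,dz]
    P=[C+.0285*(l*np.cos(t)+up*np.sin(t)) for t in np.linspace(0,6.28,25)]
    for n,off,ad in(("side",[190,100],[0,0]),("top",[260,95],[400,0])):
        for q in (proj(n,P)-off+.5)*4-.5+ad: cv2.circle(m,tuple(int(round(x)) for x in q),1,c,-1)
cv2.imwrite("pics/m6.png",m)
```

```text
14.0 [ 0.53043945 -0.12692191  0.24960171] [0.8814323  1.49044823 0.04723476]
```

View pics/m6.png

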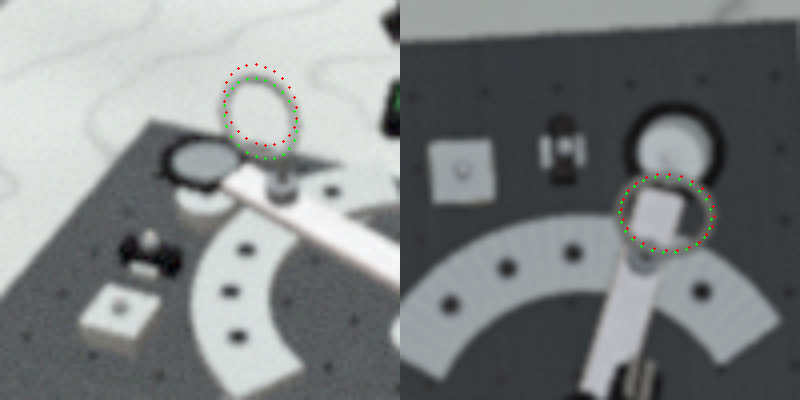

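The ring lies on the green "home at −20°" overlay in both views, the lens is over the puck, and the finger is clear of the ring.

Call:
play_rows(increments=[[[0,0,0],[0,0,0],1],[[0,0,0],[0,0,0],1],[[0,0,0],[0,0,0],1]])

```text
time: 14.4
ee_pos: [0.5309, -0.1272, 0.2445]
tcp_rot: [179.9, 44.9, 163.0]
wrist_force: [-0.3, -0.5, 0.4]
opening: -0.0001
grasp_force: 0.0
```

```bash
python3 -c "
from workcell import workorder
print(workorder.job_done())"
```

```text
the job is handed in; nothing more can be done
None
```

The magnifier now stands over the round puck with the pin home in the −20° hole, by my camera check. The finger is out of the ring, the robot never went near the bottle, reel or tester, and I handed the job in at about 14 s.

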